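Load the robot's battery cage from the charger

TASK

Move the two charged power packs from the charger into the orange battery cage one at a time, the red-topped pack first and then the blue-topped one, each cap up and fully down in the pocket of its own colour. The charger leaves only a pack's broad faces free to grip and the cage only its narrow edges, so stand each pack on the bench on the way and take it again the other way round; lower it between the tall plates and let it drop only the last centimetre or so. Leave the yellow pack in its pocket, and the can, the orange flange and the screwdriver where they are.

Things in the scene. Friction and masses are not known exactly. Their poses are not given: they have to be found in the camera images.
- pack_red: upright red-topped power pack, a dark grey block with a red cap (top 16 mm): 32 mm thick (x) x 58 mm wide (y) x 70 mm tall (z), about 0.27 kg. Origin at the centre of its underside, z up through the cap. It is symmetric under a half turn about z. Starts standing in one bay of the charger, its underside 10 mm above the bench.
- pack_blue: upright blue-topped power pack, a dark grey block with a blue cap (top 16 mm): 32 mm thick (x) x 58 mm wide (y) x 70 mm tall (z), about 0.27 kg. Origin at the centre of its underside, z up through the cap. It is symmetric under a half turn about z. Starts standing in the other bay of the charger, its underside 10 mm above the bench.
- pack_yellow: upright yellow-topped power pack, a dark grey block with a yellow cap (top 16 mm): 32 mm thick (x) x 58 mm wide (y) x 70 mm tall (z), about 0.27 kg. Origin at the centre of its underside, z up through the cap. It is symmetric under a half turn about z. Already seated in the yellow pocket; leave it there.
- pocket_red: red pocket of the cage: two red blocks, 22 mm high, 64 mm apart along y, at the packs' narrow edges, and a red pad on its floor. Origin at the centre of the pocket's floor, 10 mm above the bench, z up; x is a seated pack's thickness, y its width. Inside 38 mm (x, between the plates) by 64 mm (y).
- pocket_blue: blue pocket of the cage: two blue blocks, 22 mm high, 64 mm apart along y, at the packs' narrow edges, and a blue pad on its floor. Origin at the centre of the pocket's floor, 10 mm above the bench, z up; x is a seated pack's thickness, y its width. Inside 38 mm (x, between the plates) by 64 mm (y).
- pocket_yellow: yellow pocket of the cage: two yellow blocks, 22 mm high, 64 mm apart along y, at the packs' narrow edges, and a yellow pad on its floor. Origin at the centre of the pocket's floor, 10 mm above the bench, z up; x is a seated pack's thickness, y its width. Inside 38 mm (x, between the plates) by 64 mm (y). Holds the yellow pack.
- cage: fixed orange cage: base 146 (x) x 92 (y) x 10 mm; four upright plates 6 mm thick (x), 44 mm wide (y), up to 105 mm above the bench, 25 mm over a seated pack's top, make pockets at x = -44, 0, 44 mm (colours vary). A pack's narrow edges stick out beyond the plates (|y| over 22 mm), free above the 32 mm high coloured blocks. Origin: centre of its underside, on the bench.
- charger: fixed grey charger: base 215 (x) x 96 (y) x 10 mm, two bays at x = -45 and 45 mm. In each, two black cheeks 36 mm wide (x), 6 mm thick, 62 mm apart along y, reach 80 mm above the bench, level with the pack's top, at its narrow edges; its broad faces (x) are free above 22 mm. Lift straight up to clear the cheeks. Origin: centre of its underside, on the bench.
- can: bystander: slim metal drink can, 53 mm across, 130 mm tall, standing. Origin at the centre of its underside.
- flange: bystander: flat orange printed flange, 96 mm across, hub 22 mm high. Origin at the centre of its underside.
- screwdriver: bystander: screwdriver about 150 mm long lying between the robot's base and the work. Origin under its middle.
Not all that is in view belongs to the job. What is shaped like the pack_yellow but green is not meant. Leave any green look-alike of the pack_blue alone.

How it is judged:
By the outcome, as a careful person would: the job done as asked, in the order asked, and still so for the second after the job is handed in, with the robot touching nothing.
It also fails if it takes over 72 s, if anything falls off the work surface, if the arm or the gripper's body presses on something with over 40 N, if the wrist force passes 120 N, or if a joint passes its speed limit or range.

ROBOT

A 7-joint arm with a two-finger parallel gripper is mounted at the origin on the work surface. World frame = base frame: x ahead of the robot, y to its left, z up, the work surface at z = 0. Lengths are in m, angles in rad, forces in N, time in s.
With the tool pointing down it reaches from about 0.35 to 0.9 m from the base axis. Payload 8.1 kg.
Tool frame: the origin (TCP) lies midway between the tips of the shut fingers; the grasp point (between the pads) lies arm.grasp_offset behind it (arm.grasp_offset is the distance from the TCP to the grasp point, in m); z points along the fingers, y is the line along which they close (so a half turn about z gives the same grasp; the last joint's range is limited). The gripper opens to 92 mm and grips with 3 to 60 N. Pads are 19 mm wide; open, the fingers measure 130 mm over their backs; the gripper's body (75 mm by 190 mm) begins 47 mm behind the grasp point.
Start: joints at [1.237, 0.434, 0.025, 1.573, -0.012, 1.134, -0.075], TCP at [0.143, -0.608, 0.227] pointing down, gripper open.
Joint ranges: [-2.62, 2.62], [-0.44, 2.09], [-1.27, 1.32], [0.08, 2.57], [-1.32, 4.46], [0.12, 2], [-2.74, 2.74]. Speed limits (rad/s): [2.22, 2.22, 3.01, 3.01, 3.14, 3.14, 3.14].

INTERFACE

Orientations are given as a rotation vector (axis times angle).
In Python, from cell import observe, imaging, arm gives the robot as it stands.
- The arm moves only by the tool apply_moves, never from a script. Its argument "commands" is a list of rows, each a list of 5 numbers: the opening in per cent of the stroke, from 0 (shut) to 100 (fully open), then the shift along the world's x, y, z in units of 0.06 m (1.0 is 0.06 m), then the turn about the world's z in units of 0.5 rad (1.0 is 0.5 rad). A call has 1 to 12 rows; each row shifts and turns the commanded pose from where the row before left it; what a row does not reach is not made up. A row lasts 1/8 s, in which the tool goes at most 62.5 mm and 10.7 degrees, less where a joint would pass 70% of its speed; a pose out of reach is approached as far as the arm can. A call with a number of a shift or a turn outside -1 to 1 is refused whole. A call with a gripper value outside its range is refused whole. The fingers move at their own pace and stop on an object; "newtons" is the grip in N (left out, the last holds). Time passes only in rows, so rows that do not move let the fingers close. It gives the time, the measured TCP pose, the force, the opening and the grip force at its end, in the units of the state.
- observe(): the state, without advancing time (a new reading comes with each control period).
- imaging.get_image(name): name is "scene" or "top" or "wrist"; returns (picture, depth): 420x560x3 uint8, red, green, blue; 420x560 float32, m along the optical axis (not along the pixel's ray), 0 where there is no reading.
- imaging.camera_params(name): a dict with "camera_matrix" (3x3 intrinsics, pixels), "dist" ([k1, k2, p1, p2, k3] as OpenCV has them; the pictures are not rectified), "origin" and "rotation" of the camera in the world; the wrist camera has in their place "tool_from_camera" (4x4, takes a point from camera to tool coordinates, whose origin is the TCP and whose axes are the flange's). Camera axes: x right, y up, looking along -z (the intrinsics and any distortion apply to the point x, -y, -z); pixel columns grow to the right and rows downward; lengths in m; the calibration is good to about 2 mm. A picture is of the moment at which its call begins: read the wrist's pose just before it. camera_params takes no time and is no camera call.
- arm.sign_off(): hands the job in; it is judged then, once.
The state is a dict: "clock": time; "joints": joint angles; "dq": joint speeds; "joint_efforts": joint torques, N m; "position": TCP position; "ee_rot": TCP orientation; "force": force on the tool from outside, world axes, zero at the start; "ft_torque": the same for the moment, N m; "width": opening from 0.0 (shut) to 1.0 (fully open); "gripper_force": force on a finger pad.
Only numpy, scipy, OpenCV 4.12 (cv2) and the standard library are available. Lean on these libraries where they do the work, as an engineer would, in place of code of your own. Each camera call takes 0.05 s, during which the arm holds its last target. There are 200 camera calls.

## Working session

There is one attempt and no reset: what is moved stays moved. The work goes in short steps, Python scripts to look and compute and a tool call to move; the robot and the scene stay as the last step left them, time stands still between calls to the robot, and variables do not carry over. Pictures are saved under pics/ and viewed, at most 10 in all, crops included, and the job is handed in when it is done.

Besides the shell and the picture viewer there is one more tool, called after "Request:" by a JSON object that holds its "method" and its "body". apply_moves: Moves the arm, as the interface text tells. Its arguments: {"type":"object","properties":{"commands":{"type":"array"},"newtons":{"type":"number"}},"required":["commands"]}

```bash
ls; mkdir -p pics; cat > h.py <<'E'
import numpy as np, cv2, pickle
from cell import observe, imaging, arm
def grab(n):
    s=observe(); im,d=imaging.get_image(n); p=imaging.camera_params(n)
    return s,im,d,p
def world(d,p,s=None):
    """per-pixel world points"""
    h,w=d.shape; uv=np.stack(np.meshgrid(np.arange(w),np.arange(h)),-1).reshape(-1,1,2).astype(np.float64)
    K=np.array(p["camera_matrix"],float)
    n=cv2.undistortPoints(uv,K,np.array(p["dist"],float)).reshape(h,w,2)
    P=np.stack([n[...,0]*d,-n[...,1]*d,-d],-1).astype(float)
    if "origin" in p: R=np.array(p["rotation"]);t=np.array(p["origin"])
    else:
        T=np.array(p["tool_from_camera"]); Rt=cv2.Rodrigues(np.array(s["ee_rot"],float))[0]
        R=Rt@T[:3,:3]; t=Rt@T[:3,3]+np.array(s["position"])
    W=P@R.T+t; W[d<=0]=np.nan
    return W
E
python3 - <<'E'
from h import *
for n in("top","scene"):
    s,im,d,p=grab(n); cv2.imwrite(f"pics/{n}0.png",im[...,::-1]); pickle.dump((s,im,d,p),open(n+".pkl","wb"))
    print(n,p["origin"])
print(s, arm.grasp_offset)
E
```

```text
pics
top [0.49422305 0.01326447 0.96463814]
scene [1.04624028 0.64874779 0.56297563]
{'clock': 0.05, 'joints': array([ 1.2373933 ,  0.43521597,  0.02493747,  1.5740733 , -0.01161056,
        1.13398278, -0.07508023]), 'dq': array([ 4.27757667e-04, -1.28145233e-03,  5.36810038e-05,  4.09690300e-04,
        8.64393941e-04,  1.60205183e-04,  3.33276205e-04]), 'joint_efforts': array([ 3.02162152e-03, -6.69780636e+01,  9.88826752e-01, -3.15497196e+01,
       -6.07315893e-02,  3.76594404e-02, -4.23333790e-05]), 'position': array([ 0.14283041, -0.60795194,  0.2259581 ]), 'ee_rot': array([-3.11920389e+00, -3.61532479e-01,  4.56329967e-04]), 'force': array([-0.54957138,  0.72475238, -0.07010063]), 'ft_torque': array([ 0.01829409,  0.05038775, -0.02185007]), 'gripper_force': 0.0, 'width': 0.9994563026053364} 0.0188
```

View pics/top0.png

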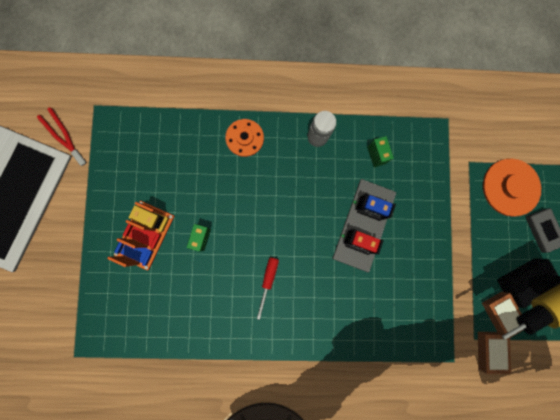

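View pics/scene0.png

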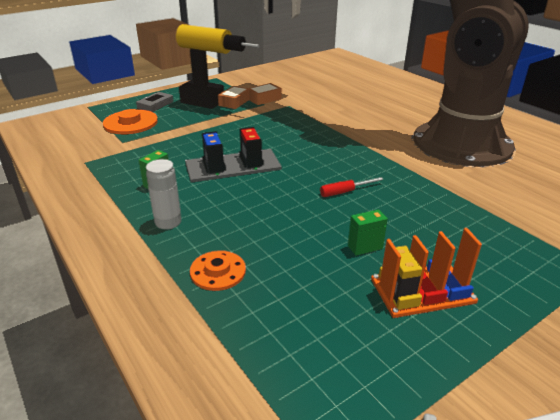

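The top view shows the charger at (365,225) with the blue pack at (377,206) and the red pack at (365,241). The cage is at (142,235), with pockets from top to bottom yellow (holding the pack), red and blue. Green decoys stand at (381,150) and (198,237); the can is at (322,128), the flange at (245,137) and the screwdriver at (268,285). Next I measure, and make one enlarged crop.

```bash
cat > m.py <<'E'
from h import *
s,im,d,p=pickle.load(open("top.pkl","rb")); W=world(d,p)
hsv=cv2.cvtColor(im,cv2.COLOR_RGB2HSV); H,S,V=[hsv[...,i].astype(int) for i in range(3)]
def rep(name,m,roi,zlo,zhi):
    r=np.zeros(m.shape,bool); r[roi[1]:roi[3],roi[0]:roi[2]]=1
    m=m&r&(W[...,2]>zlo)&(W[...,2]<zhi); P=W[m]
    (c,sz,a)=cv2.minAreaRect((P[:,:2]*1000).astype(np.float32))
    print(name,len(P),"c",np.round(c,1),"sz",np.round(sz,1),"ang",round(a,1),"z",np.round(np.percentile(P[:,2],[5,50,95]),4))
red=((H<6)|(H>174))&(S>150); blue=(H>105)&(H<130)&(S>120); yel=(H>18)&(H<33)&(S>120); org=(H>=3)&(H<17)&(S>150)
al=S>=0
ch=(330,170,405,275); cg=(100,190,180,275)
rep("red",red,ch,.07,.09); rep("blue",blue,ch,.07,.09); rep("yel",yel,cg,.07,.09)
rep("charger",al,ch,.005,.016)
rep("charger+",al,ch,.005,.12)
rep("cage plates",al,cg,.095,.12); rep("cagebase",al,cg,.005,.12);rep("cageyblocks",yel|red|blue,cg,.025,.036)
rep("redpocket",red,cg,.005,.04);rep("bluepocket",blue,cg,.005,.04)
rep("greenA",(H>40)&(H<75)&(S>120),(185,215,215,260),.05,.09)
rep("greenB",(H>40)&(H<75)&(S>120),(365,130,400,170),.03,.09)
print("bench z",np.nanmedian(W[280:340,120:220,2]),"can",W[122,323], "sd",W[272,271],W[315,259])
c=cv2.resize(im[185:280,325:410],None,fx=4,fy=4,interpolation=2); g=cv2.resize(im[185:280,95:180],None,fx=4,fy=4,interpolation=2)
cv2.imwrite("pics/crop.png",np.hstack([g,c])[...,::-1])
E
python3 m.py
```

```text
Traceback (most recent call last):
  File "m.py", line 2, in <module>
    s,im,d,p=pickle.load(open("top.pkl","rb")); W=world(d,p)
                                                  ~~~~~^^^^^
  File "h.py", line 16, in world
    W=P@R.T+t; W[d<=0]=np.nan
      ~~~~~^~
ValueError: operands could not be broadcast together with shapes (420,560) (3,)
```

```bash
sed -i 's/R=np.array(p\["rotation"\]);/R=cv2.Rodrigues(np.array(p["rotation"],float))[0];/' h.py; python3 m.py
```

```text
red 324 c [ 509.7 -220.2] sz [64.2 32.3] ang 69.5 z [0.0751 0.0809 0.0835]
blue 319 c [ 594.9 -249.4] sz [65.  31.6] ang 70.3 z [0.0754 0.081  0.0836]
yel 366 c [553.7 292.5] sz [60.4 31.8] ang 68.3 z [0.0777 0.0811 0.0836]
charger 2221 c [ 561.1 -243.8] sz [262.7 191.1] ang 0.6 z [0.0057 0.011  0.014 ]
charger+ 3568 c [ 561.1 -243.8] sz [262.7 191.1] ang 0.6 z [0.0068 0.0127 0.0823]
cage plates 270 c [513.1 309.3] sz [ 44.6 138.1] ang 67.3 z [0.0977 0.1055 0.1082]
cagebase 2708 c [521.4 322.2] sz [206.8 194.8] ang 2.7 z [0.0061 0.0241 0.1055]
cageyblocks 283 c [513.4 309.6] sz [ 81.8 123.5] ang 67.5 z [0.0268 0.0327 0.0352]
redpocket 461 c [513.6 309.9] sz [82.2 39.4] ang 69.7 z [0.0094 0.0127 0.0344]
bluepocket 379 c [471.3 326.5] sz [82.3 33.8] ang 70.8 z [0.0091 0.0126 0.0342]
greenA 339 c [509.9 170.4] sz [32.1 57.6] ang 75.2 z [0.0617 0.071  0.0738]
greenB 415 c [ 733.  -265.4] sz [58.2 33.9] ang 18.3 z [0.0356 0.07   0.0734]
bench z 0.002038331081896272 can [ 0.77274653 -0.10916544  0.13125532] sd [ 0.43127036 -0.00348936  0.02414372] [0.3281868  0.0223997  0.01554335]
```

View pics/crop.png

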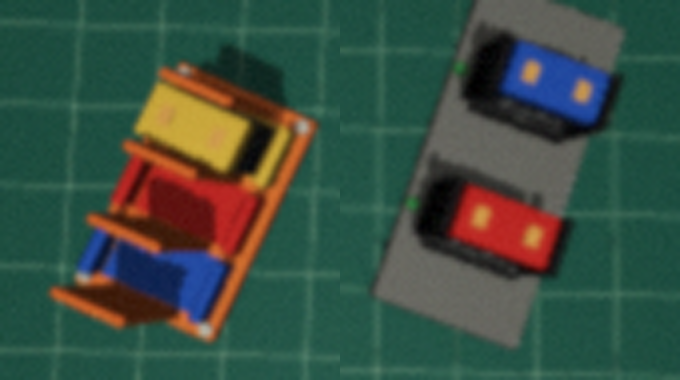

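The crop confirms the targets. In the charger, the caps with two gold contacts are blue (upper) and red (lower). In the cage, the red pocket is in the middle and the blue one at the bottom, both empty. The measured bay spacing (90.1 mm) and pocket spacing (44 mm) match the given sizes. Now I hover over red.

Request:
{"method": "apply_moves", "body": {"commands": [[65, 0.3, 0.4, 0, 0.1], [65, 0.5, 0.54, -0.05, 0.17], [65, 0.5, 0.54, -0.05, 0.17], [65, 0.5, 0.54, -0.05, 0.17], [65, 0.5, 0.54, -0.05, 0.17], [65, 0.5, 0.54, -0.05, 0.17], [65, 0.5, 0.54, -0.05, 0.17], [65, 0.5, 0.54, -0.05, 0.17], [65, 0.5, 0.54, -0.05, 0.17], [65, 0.5, 0.54, -0.05, 0.17], [65, 0.5, 0.54, -0.05, 0.17], [65, 0.5, 0.54, -0.05, 0.17]], "newtons": 25}}

```text
clock: 1.6
position: [0.4915, -0.227, 0.1934]
ee_rot: [-2.576, -1.797, 0.001]
force: [-1.0, -1.3, 0.3]
width: 0.649
gripper_force: 0.0
```

```bash
cat > w.py <<'E'
from h import *
import sys
def rect(P):
    P=P[:,:2]*1000; (c,sz,a)=cv2.minAreaRect(P.astype(np.float32)); return len(P),np.round(c,1),np.round(sz,1),round(a,1)
if __name__=="__main__":
    s,im,d,p=grab("wrist"); W=world(d,p,s); cv2.imwrite(f"pics/{sys.argv[1]}.png",im[...,::-1]); pickle.dump((s,im,d,p),open(sys.argv[1]+".pkl","wb"))
    R=cv2.Rodrigues(s["ee_rot"])[0]
    print("t",s["clock"],"tcp",s["position"].round(4),"ydir deg",np.degrees(np.arctan2(R[1,1],R[0,1])).round(2),"zdir",R[:,2].round(3),"w",s["width"].round(3),"F",s["force"].round(1),"j",s["joints"].round(2))
    hsv=cv2.cvtColor(im,cv2.COLOR_RGB2HSV); H,S,V=[hsv[...,i].astype(int) for i in range(3)]
    cols=dict(red=((H<4)|(H>174))&(S>150),blue=(H>105)&(H<130)&(S>120),yel=(H>18)&(H<33)&(S>120),org=(H>=4)&(H<17)&(S>150))
    zl=[float(x) for x in sys.argv[2:4]]
    for k,m in cols.items():
        m=(m&(W[...,2]>zl[0])&(W[...,2]<zl[1])).astype(np.uint8)
        n,L,st,_=cv2.connectedComponentsWithStats(m)
        for i in range(1,n):
            if st[i,4]>150: Q=W[L==i]; print(k,st[i].tolist(),rect(Q),"z",np.percentile(Q[:,2],[5,50,95]).round(4))
E
python3 w.py w1 .065 .1
```

```text
Traceback (most recent call last):
  File "w.py", line 8, in <module>
    print("t",s["clock"],"tcp",s["position"].round(4),"ydir deg",np.degrees(np.arctan2(R[1,1],R[0,1])).round(2),"zdir",R[:,2].round(3),"w",s["width"].round(3),"F",s["force"].round(1),"j",s["joints"].round(2))
                                                                                                                                           ^^^^^^^^^^^^^^^^
AttributeError: 'float' object has no attribute 'round'
```

```bash
sed -i 's/s\["width"\].round(3)/round(s["width"],3)/' w.py; python3 w.py w2 .065 .1
```

```text
t 1.65 tcp [ 0.4957 -0.2209  0.1934] ydir deg -19.58 zdir [ 0.002  0.003 -1.   ] w 0.655 F [4.3 5.3 0.3] j [ 0.61  0.36 -0.38  1.8   0.15  1.01 -0.17]
red [277, 161, 37, 68, 2012] (2012, array([ 509.1, -219.3]), array([63.6, 31.8]), 70.2) z [0.0755 0.0804 0.0815]
blue [372, 161, 45, 68, 2218] (2218, array([ 593.6, -249. ]), array([63.6, 31.8]), 70.7) z [0.0713 0.0801 0.0814]
```

View pics/w2.png

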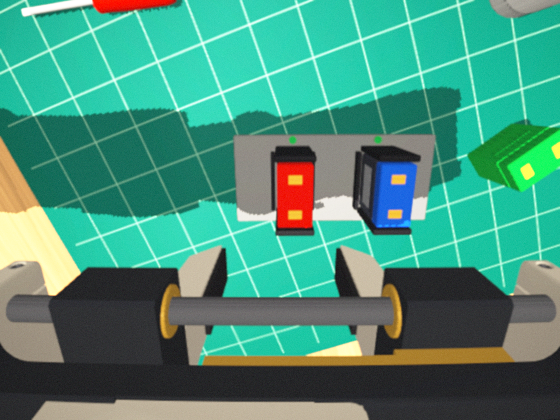

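The wrist view shows the red cap centred at (295,195) and blue at (394,195), both clear of the fingers at the bottom. Next is centring over red.

Request:
{"method": "apply_moves", "body": {"commands": [[65, 0.2, 0.02, 0, 0], [65, 0, 0, -0.4, 0], [65, 0, 0, 0, 0], [65, 0, 0, 0, 0]]}}

```text
clock: 2.2
position: [0.5029, -0.2276, 0.1702]
ee_rot: [2.58, 1.792, -0.0]
force: [-0.3, -0.5, 0.6]
width: 0.651
gripper_force: 0.0
```

```bash
sed -i 's/sys.argv\[2:4\]\]/sys.argv[2:4]]/' w.py; python3 w.py w3 .079 .1
```

```text
t 2.2 tcp [ 0.5029 -0.2276  0.1702] ydir deg -20.42 zdir [ 0. -0. -1.] w 0.651 F [-0.3 -0.5  0.6] j [ 0.6   0.4  -0.36  1.8   0.17  0.97 -0.19]
red [265, 164, 40, 69, 2158] (2158, array([ 509. , -219.3]), array([57.9, 31.5]), 70.8) z [0.0794 0.0805 0.0815]
blue [374, 162, 44, 69, 2132] (2132, array([ 593.7, -248.9]), array([57.7, 31.6]), 70.6) z [0.0793 0.0803 0.0815]
```

Request:
{"method": "apply_moves", "body": {"commands": [[65, 0.1, 0.14, 0, 0.04], [65, 0, 0, -0.4, 0], [65, 0, 0, -0.3, 0], [65, 0, 0, 0, 0], [65, 0, 0, 0, 0]]}}

```text
clock: 2.88
position: [0.5097, -0.2182, 0.1287]
ee_rot: [2.559, 1.82, 0.001]
force: [0.1, -0.3, -0.2]
width: 0.649
gripper_force: 0.0
```

Request:
{"method": "apply_moves", "body": {"commands": [[65, 0, -0.01, -0.5, 0], [65, 0, 0, -0.5, 0], [65, 0, 0, -0.35, 0], [65, 0, 0, -0.2, 0], [65, 0, 0, 0, 0], [30, 0, 0, 0, 0], [30, 0, 0, 0, 0], [30, 0, 0, 0, 0], [30, 0, 0, 0, 0]]}}

```text
clock: 4.0
position: [0.5093, -0.2192, 0.0352]
ee_rot: [2.56, 1.819, 0.001]
force: [-0.7, -0.5, 4.5]
width: 0.346
gripper_force: 25.0
```

Request:
{"method": "apply_moves", "body": {"commands": [[30, 0, 0, 0.2, 0], [30, 0, 0, 0.4, 0], [30, 0, 0, 0.5, 0], [30, 0, 0, 0.5, 0], [30, 0, 0, 0.2, 0], [30, 0, 0, 0, 0]]}}

```text
clock: 4.75
position: [0.5091, -0.2191, 0.1432]
ee_rot: [2.56, 1.819, 0.001]
force: [1.2, 0.6, -3.1]
width: 0.351
gripper_force: 25.0
```

Request:
{"method": "apply_moves", "body": {"commands": [[30, 0.1, 0.3, 0, 0], [30, 0.18, 0.6, 0, 0], [30, 0.2, 0.7, 0, 0], [30, 0.2, 0.7, 0, 0], [30, 0.2, 0.7, 0, 0], [30, 0.2, 0.7, 0, 0], [30, 0.1, 0.4, 0, 0], [30, 0, 0.05, -0.4, 0], [30, 0, 0, -0.4, 0], [30, 0, 0, -0.3, 0], [30, 0, 0, 0, 0], [30, 0, 0, 0, 0]]}}

```text
clock: 6.25
position: [0.5801, 0.0303, 0.0772]
ee_rot: [2.561, 1.82, 0.001]
force: [-0.2, -0.4, -2.9]
width: 0.344
gripper_force: 25.0
```

Request:
{"method": "apply_moves", "body": {"commands": [[30, 0, 0, -0.3, 0], [30, 0, 0, -0.3, 0], [30, 0, 0, -0.15, 0], [30, 0, 0, -0.07, 0], [30, 0, 0, 0, 0], [30, 0, 0, 0, 0]]}}

```text
clock: 7.0
position: [0.5801, 0.03, 0.028]
ee_rot: [2.56, 1.82, 0.001]
force: [1.0, 0.1, -2.3]
width: 0.344
gripper_force: 25.0
```

Request:
{"method": "apply_moves", "body": {"commands": [[30, 0, 0, -0.04, 0], [30, 0, 0, 0, 0], [60, 0, 0, 0, 0], [60, 0, 0, 0, 0], [60, 0, 0, 0, 0], [60, 0, 0, 0.5, 0], [60, 0, 0, 0.7, 0], [80, 0, 0, 0.5, 0.1], [100, 0, 0, 0.1, 0.3], [100, 0, 0, 0, 0.3], [100, 0, 0, 0, 0.3], [100, 0, 0, 0, 0.3]]}}

```text
clock: 8.5
position: [0.5798, 0.0299, 0.1333]
ee_rot: [1.839, 2.547, 0.0]
force: [0.1, 0.3, 0.2]
width: 0.996
gripper_force: 0.0
```

Request:
{"method": "apply_moves", "body": {"commands": [[100, 0, 0, 0, 0.3], [100, 0, 0, 0, 0.3], [100, 0, 0, 0, 0.3], [100, 0, 0, 0, 0.3], [100, 0, 0, 0, 0.3], [100, 0, 0, 0, 0.3], [100, 0, 0, 0, 0.04], [100, 0, 0, 0, 0], [100, 0, 0, 0, 0]]}}

```text
clock: 9.62
position: [0.5798, 0.03, 0.1332]
ee_rot: [0.528, 3.097, -0.0]
force: [0.5, 0.4, -0.5]
width: 0.998
gripper_force: 0.0
```

```bash
python3 w.py w4 .06 .09
```

```text
t 9.625 tcp [0.5798 0.03   0.1332] ydir deg 70.65 zdir [ 0. -0. -1.] w 0.998 F [ 0.5  0.4 -0.5] j [ 0.39  0.59 -0.79  1.75  0.48  1.01  0.66]
red [240, 197, 79, 45, 2873] (2873, array([578.6,  29.6]), array([58.1, 32.3]), 70.8) z [0.0652 0.0702 0.0713]
yel [443, 23, 20, 15, 278] (278, array([493.5, 175.6]), array([12.8,  8.5]), 75.1) z [0.0697 0.0708 0.0721]
yel [440, 77, 20, 14, 257] (257, array([524.5, 167.5]), array([13.4,  8.2]), 72.8) z [0.0697 0.0709 0.0723]
yel [252, 215, 12, 16, 181] (181, array([573.6,  14.3]), array([ 8.3, 12.4]), 70.4) z [0.0698 0.0708 0.0718]
yel [296, 215, 12, 16, 176] (176, array([584.2,  45. ]), array([ 8.2, 12.6]), 71.1) z [0.0696 0.0708 0.072 ]
```

Request:
{"method": "apply_moves", "body": {"commands": [[100, -0.01, 0, -0.4, 0], [100, 0, 0, -0.5, 0], [100, 0, 0, -0.5, 0], [100, 0, 0, -0.27, 0], [100, 0, 0, 0, 0], [60, 0, 0, 0, 0], [60, 0, 0, 0, 0], [60, 0, 0, 0, 0], [60, 0, 0, 0, 0], [60, 0, 0, 0, 0]]}}

```text
clock: 10.92
position: [0.5793, 0.0298, 0.0333]
ee_rot: [0.525, 3.097, -0.0]
force: [-1.3, -0.6, 4.7]
width: 0.632
gripper_force: 25.0
```

Request:
{"method": "apply_moves", "body": {"commands": [[60, 0, 0, 0.2, 0], [60, 0, 0, 0.5, 0], [60, 0, 0, 0.6, 0], [60, 0, 0, 0.6, 0], [60, 0, 0.2, 0.6, 0], [60, -0.1, 0.5, 0.3, -0.05], [60, -0.15, 0.6, 0, -0.05], [60, -0.15, 0.6, 0, 0], [60, -0.15, 0.6, 0, 0], [60, -0.02, 0.3, 0, 0], [60, 0, 0, 0, 0], [60, 0, 0, 0, 0]]}}

```text
clock: 12.42
position: [0.5455, 0.1962, 0.2007]
ee_rot: [-0.605, -3.083, 0.002]
force: [-0.6, -0.3, -3.4]
width: 0.629
gripper_force: 25.0
```

```bash
python3 w.py w5 .005 .12
```

```text
t 12.425 tcp [0.5455 0.1962 0.2007] ydir deg 67.8 zdir [-0.    -0.001 -1.   ] w 0.629 F [-0.6 -0.3 -3.4] j [ 0.13  0.52 -0.83  1.67  0.41  1.14  0.37]
red [332, 96, 68, 37, 2163] (2163, array([510.2, 306.2]), array([71. , 34.7]), 67.4) z [0.0097 0.011  0.0325]
red [400, 97, 16, 38, 464] (464, array([526. , 342.8]), array([ 7.9, 35.5]), 66.7) z [0.0177 0.0314 0.0333]
red [51, 117, 45, 71, 1746] (1746, array([428.1,   1.9]), array([22.9, 74.3]), 77.7) z [0.0129 0.0236 0.0267]
blue [335, 47, 43, 41, 275] (275, array([465.4, 310.8]), array([45.8, 37.4]), 69.1) z [0.0101 0.0303 0.0331]
blue [405, 47, 16, 37, 298] (298, array([482.8, 360.5]), array([ 7.8, 32.3]), 66.6) z [0.0181 0.0284 0.0328]
blue [353, 50, 53, 34, 1160] (1160, array([471.1, 333. ]), array([53.6, 30.5]), 67.2) z [0.0095 0.0109 0.0122]
yel [382, 20, 58, 7, 329] (329, array([450.8, 335.9]), array([42.,  4.]), 67.9) z [0.1041 0.1054 0.1066]
yel [324, 39, 30, 142, 1225] (1225, array([500.3, 282.5]), array([ 30.4, 143.3]), 67.5) z [0.0094 0.0109 0.0327]
yel [377, 85, 55, 6, 287] (287, array([491.3, 318.6]), array([41.2,  3.7])
[... 206 characters left out ...]
[58. , 42.3]), 66.8) z [0.0734 0.0802 0.0816]
yel [367, 197, 50, 6, 257] (257, array([572.7, 284.8]), array([41.7,  4.7]), 67.1) z [0.104  0.1051 0.1063]
yel [225, 332, 68, 24, 900] (900, array([740.5,  83.3]), array([91.9, 40. ]), 68.7) z [0.0071 0.0082 0.0093]
org [353, 21, 87, 29, 1336] (1336, array([453.2, 344. ]), array([62.4, 10.3]), 67.6) z [0.0178 0.0721 0.1046]
org [331, 85, 102, 65, 1510] (1510, array([515. , 312.1]), array([85.6, 53.2]), 67.3) z [0.01   0.0449 0.1041]
org [353, 186, 62, 17, 570] (570, array([569.9, 285. ]), array([42.1,  5.6]), 74.9) z [0.07   0.0882 0.1035]
org [244, 347, 30, 9, 190] (190, array([750.9,  80.1]), array([39.4, 13.3]), 65.0) z [0.009  0.0145 0.0214]
```

View pics/w5.png

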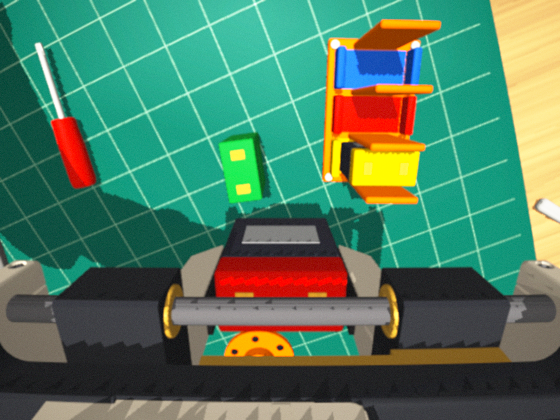

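The wrist view shows the held pack at (280,280) and the cage, with red pocket at (372,113), yellow pack at (383,167) and blue pocket at (378,67). The four plate tops fit a line 132.2 mm long, which gives cage centre (0.5115, 0.3098) and wide axis 67.2°. Next I check the pack's position in the hand.

```bash
cat > held.py <<'E'
from h import *
import sys
s,im,d,p=pickle.load(open(sys.argv[1]+".pkl","rb")); W=world(d,p,s)
hsv=cv2.cvtColor(im,cv2.COLOR_RGB2HSV); H,S=[hsv[...,i].astype(int) for i in (0,1)]
m=(((H<6)|(H>174))if sys.argv[2]=="red" else (H>105)&(H<130))&(S>120)
R=cv2.Rodrigues(s["ee_rot"])[0]
T=(W-s["position"])@R
r=np.zeros(m.shape,bool);r[210:350,200:370]=1
m&=r&(W[...,2]>s["position"][2]-.02)
z=-T[...,2]; top=np.percentile(z[m],95); print("cap top above tcp",top)
for lo in(.0015,.003):
    Q=T[m&(abs(z-np.median(z[m&(z>top-.006)]))<lo)]; print(len(Q),"tool x,y range",np.percentile(Q[:,0],[1,99]).round(4),np.percentile(Q[:,1],[1,99]).round(4), cv2.minAreaRect((Q[:,:2]*1000).astype(np.float32)))
E
python3 held.py w5 red
```

```text
cap top above tcp 0.037929795252177795
3901 tool x,y range [-0.0147  0.0162] [-0.028   0.0284] ((0.7094020843505859, 0.2754249572753906), (58.495994567871094, 32.27309036254883), 89.98725128173828)
4214 tool x,y range [-0.0147  0.0163] [-0.0281  0.0285] ((0.543182373046875, 0.2814140319824219), (58.79399108886719, 32.64359664916992), 89.64077758789062)
```

Request:
{"method": "apply_moves", "body": {"commands": [[60, -0.1, 0.3, 0, -0.02], [60, -0.15, 0.5, 0, 0], [60, -0.15, 0.5, 0, 0], [60, -0.12, 0.4, 0, 0], [60, -0.04, 0.19, 0, 0], [60, 0, 0, -0.4, 0], [60, 0, 0, -0.2, 0], [60, 0, 0, 0, 0], [60, 0, 0, 0, 0]]}}

```text
clock: 13.6
position: [0.5119, 0.3112, 0.1655]
ee_rot: [0.619, 3.08, 0.001]
force: [-0.2, 0.7, -3.5]
width: 0.634
gripper_force: 25.0
```

```bash
python3 w.py w6 .1 .115; python3 held.py w6 red
```

```text
t 13.6 tcp [0.5119 0.3112 0.1655] ydir deg 67.27 zdir [ 0.001  0.    -1.   ] w 0.634 F [-0.2  0.7 -3.5] j [-0.1   0.58 -0.8   1.67  0.46  1.09  0.14]
yel [248, 130, 63, 6, 372] (372, array([450.9, 335.9]), array([41.6,  3.6]), 67.4) z [0.1041 0.1053 0.1065]
yel [250, 193, 59, 7, 353] (353, array([491.5, 318.8]), array([41.3,  5. ]), 68.3) z [0.1041 0.1052 0.1063]
cap top above tcp 0.03791133489549883
3923 tool x,y range [-0.0147  0.0162] [-0.028   0.0284] ((0.7896909713745117, 0.2608489990234375), (32.30156707763672, 58.47738265991211), 0.5508314371109009)
4240 tool x,y range [-0.0147  0.0163] [-0.0281  0.0285] ((0.45509815216064453, 0.2721118927001953), (32.727169036865234, 58.9509162902832), 0.229591965675354)
```

Request:
{"method": "apply_moves", "body": {"commands": [[60, 0, -0.025, 0, 0], [60, 0, 0, -0.2, 0], [60, 0, 0, -0.25, 0], [60, 0, 0, -0.25, 0], [60, 0, 0, -0.2, 0], [60, 0, 0, 0, 0], [60, 0, 0, 0, 0]]}}

```text
clock: 14.52
position: [0.5115, 0.3102, 0.1112]
ee_rot: [0.618, 3.08, 0.001]
force: [0.1, 0.0, -2.4]
width: 0.632
gripper_force: 25.0
```

Request:
{"method": "apply_moves", "body": {"commands": [[60, 0.01, -0.01, -0.2, 0], [60, 0, 0, -0.25, 0], [60, 0, 0, -0.25, 0], [60, 0, 0, -0.2, 0], [60, 0, 0, -0.1, 0], [60, 0, 0, 0, 0], [60, 0, 0, 0, 0]]}}

```text
clock: 15.4
position: [0.5122, 0.3096, 0.0514]
ee_rot: [0.618, 3.08, 0.001]
force: [0.4, 0.8, -2.3]
width: 0.632
gripper_force: 25.0
```

Request:
{"method": "apply_moves", "body": {"commands": [[60, 0, 0, -0.08, 0], [60, 0, 0, 0, 0], [60, 0, 0, 0, 0], [85, 0, 0, 0, 0], [85, 0, 0, 0, 0], [85, 0, 0, 0, 0], [85, 0, 0, 0, 0], [85, 0, 0, 0.4, 0], [85, 0, 0, 0.7, 0], [85, 0, 0, 0.7, 0], [85, 0, 0, 0.6, 0], [85, 0, 0, 0, 0]]}}

```text
clock: 16.9
position: [0.513, 0.3106, 0.1932]
ee_rot: [0.617, 3.077, 0.006]
force: [-0.0, 1.0, -0.3]
width: 0.853
gripper_force: 0.0
```

```bash
python3 w.py w7 .06 .115
```

```text
t 16.9 tcp [0.513  0.3106 0.1932] ydir deg 67.31 zdir [ 0.004  0.003 -1.   ] w 0.853 F [-0.   1.  -0.3] j [-0.09  0.55 -0.82  1.64  0.44  1.14  0.16]
red [245, 180, 66, 39, 1496] (1496, array([511.2, 309.3]), array([57.8, 31.9]), 67.2) z [0.079  0.0803 0.0814]
yel [251, 125, 55, 6, 280] (280, array([450.8, 335.3]), array([40.6,  3.8]), 67.3) z [0.1042 0.1053 0.1064]
yel [252, 182, 53, 5, 262] (262, array([490.9, 318.3]), array([41.2,  3.8]), 67.3) z [0.1042 0.1052 0.1065]
yel [248, 224, 63, 39, 1561] (1561, array([550.9, 294.1]), array([60.5, 39.6]), 74.0) z [0.0788 0.0803 0.0815]
org [253, 121, 52, 4, 153] (153, array([448.6, 336.4]), array([42.1,  1.3]), 67.6) z [0.0725 0.099  0.1048]
org [250, 170, 58, 20, 734] (734, array([494.8, 316.9]), array([50.8, 13.8]), 67.6) z [0.0629 0.0837 0.1047]
org [254, 217, 51, 17, 764] (764, array([531.4, 301.9]), array([48.2, 14.5]), 67.9) z [0.0728 0.0887 0.104 ]
org [255, 262, 49, 23, 1076] (1076, array([572.4, 284.9]), array([43.4,  6.6]), 67.5) z [0.0751 0.0951 0.1056]
```

View pics/w7.png

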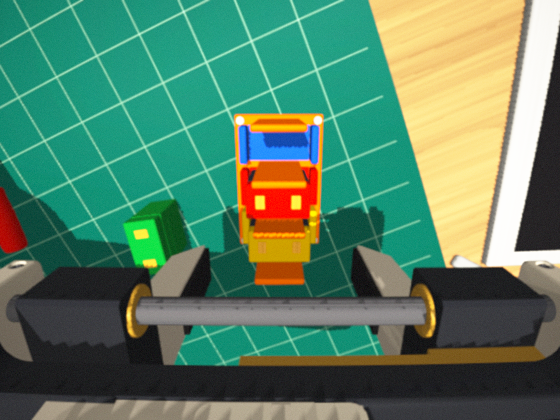

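The wrist view shows the red cap at (278,200) between the plates, with its top at 80.3 mm, level with the yellow pack, so it's fully seated. Now blue.

Request:
{"method": "apply_moves", "body": {"commands": [[85, 0.04, -0.3, 0, -0.1], [85, 0.08, -0.55, 0, -0.2], [75, 0.09, -0.6, 0, -0.2], [65, 0.09, -0.6, 0, -0.2], [65, 0.09, -0.6, 0, -0.2], [65, 0.09, -0.6, 0, -0.2], [65, 0.09, -0.6, 0, -0.2], [65, 0.09, -0.6, 0, -0.2], [65, 0.09, -0.6, 0, -0.2], [65, 0.09, -0.6, 0, -0.2], [65, 0.09, -0.6, 0, -0.2], [65, 0.09, -0.6, 0, -0.2]]}}

```text
clock: 18.45
position: [0.5728, -0.1043, 0.1895]
ee_rot: [-2.201, -2.241, 0.001]
force: [0.6, 0.6, -0.1]
width: 0.65
gripper_force: 0.0
```

Request:
{"method": "apply_moves", "body": {"commands": [[65, 0.09, -0.6, 0, -0.2], [65, 0.09, -0.6, 0, -0.2], [65, 0.09, -0.6, 0, -0.2], [65, 0.06, -0.5, 0, -0.12], [65, 0, -0.2, 0, 0], [65, 0, 0, -0.3, 0], [65, 0, 0, 0, 0], [65, 0, 0, 0, 0]]}}

```text
clock: 19.45
position: [0.593, -0.2501, 0.1719]
ee_rot: [-2.558, -1.822, -0.0]
force: [0.0, 0.3, 0.3]
width: 0.652
gripper_force: 0.0
```

```bash
python3 w.py w8 .079 .1
```

```text
t 19.45 tcp [ 0.593  -0.2501  0.1719] ydir deg -19.06 zdir [-0.     0.001 -1.   ] w 0.652 F [0.  0.3 0.3] j [ 0.56  0.54 -0.37  1.57  0.22  1.07 -0.2 ]
blue [263, 174, 40, 67, 2150] (2150, array([ 594.2, -248.7]), array([57.7, 31.5]), 70.0) z [0.0794 0.0805 0.0816]
```

Request:
{"method": "apply_moves", "body": {"commands": [[65, 0.02, 0.02, -0.3, -0.01], [65, 0, 0, -0.4, 0], [65, 0, 0, -0.3, 0], [65, 0, 0, 0, 0], [65, 0, 0, -0.4, 0], [65, 0, 0, -0.4, 0], [65, 0, 0, -0.3, 0], [65, 0, 0, -0.17, 0], [65, 0, 0, 0, 0], [65, 0, 0, 0, 0]]}}

```text
clock: 20.75
position: [0.5948, -0.2506, 0.0367]
ee_rot: [2.564, 1.813, 0.001]
force: [-0.6, 0.1, -0.1]
width: 0.647
gripper_force: 0.0
```

Request:
{"method": "apply_moves", "body": {"commands": [[30, 0, 0, 0, 0], [30, 0, 0, 0, 0], [30, 0, 0, 0, 0], [30, 0, 0, 0, 0]]}}

```text
clock: 21.25
position: [0.5943, -0.2506, 0.0362]
ee_rot: [2.565, 1.813, 0.0]
force: [-0.2, 0.1, 1.5]
width: 0.346
gripper_force: 25.0
```

Request:
{"method": "apply_moves", "body": {"commands": [[30, 0, 0, 0.2, 0], [30, 0, 0, 0.4, 0], [30, 0, 0, 0.5, 0], [30, 0, 0, 0.5, 0], [30, 0, 0, 0.2, 0], [30, 0, 0, 0, 0]]}}

```text
clock: 22.0
position: [0.5944, -0.2506, 0.1445]
ee_rot: [2.564, 1.813, 0.001]
force: [0.5, 0.1, -3.0]
width: 0.349
gripper_force: 25.0
```

Request:
{"method": "apply_moves", "body": {"commands": [[30, 0, 0.3, 0, 0], [30, -0.04, 0.7, 0, 0], [30, -0.04, 0.7, 0, 0], [30, -0.04, 0.7, 0, 0], [30, -0.04, 0.7, 0, 0], [30, -0.04, 0.7, 0, 0], [30, -0.04, 0.6, 0, 0], [30, 0, 0.28, -0.3, 0], [30, 0, 0, -0.4, 0], [30, 0, 0, -0.4, 0], [30, 0, 0, 0, 0], [30, 0, 0, 0, 0]]}}

```text
clock: 23.5
position: [0.5795, 0.0311, 0.0782]
ee_rot: [-2.564, -1.814, 0.0]
force: [0.9, 0.3, -2.4]
width: 0.346
gripper_force: 25.0
```

Lower to TCP 0.027, release, rise, turn +90°.

Request:
{"method": "apply_moves", "body": {"commands": [[30, 0, 0, -0.3, 0], [30, 0, 0, -0.3, 0], [30, 0, 0, -0.15, 0], [30, 0, 0, -0.08, 0], [30, 0, 0, -0.02, 0], [30, 0, 0, 0, 0], [30, 0, 0, 0, 0]]}}

```text
clock: 24.38
position: [0.5801, 0.0303, 0.0274]
ee_rot: [2.565, 1.813, 0.001]
force: [-0.1, -0.5, -2.5]
width: 0.348
gripper_force: 25.0
```

Request:
{"method": "apply_moves", "body": {"commands": [[60, 0, 0, 0, 0], [60, 0, 0, 0, 0], [60, 0, 0, 0, 0], [60, 0, 0, 0.5, 0], [60, 0, 0, 0.7, 0], [80, 0, 0, 0.5, 0.1], [100, 0, 0, 0.1, 0.3], [100, 0, 0, 0, 0.3], [100, 0, 0, 0, 0.3], [100, 0, 0, 0, 0.3], [100, 0, 0, 0, 0.3], [100, 0, 0, 0, 0.3]]}}

```text
clock: 25.88
position: [0.5798, 0.0302, 0.135]
ee_rot: [1.445, 2.789, 0.0]
force: [-0.3, -0.7, -0.6]
width: 1.001
gripper_force: 0.0
```

Request:
{"method": "apply_moves", "body": {"commands": [[100, 0, 0, 0, 0.3], [100, 0, 0, 0, 0.3], [100, 0, 0, 0, 0.3], [100, 0, 0, 0, 0.3], [100, 0, 0, 0, 0.04], [100, 0, 0, 0, 0], [100, 0, 0, 0, 0]]}}

```text
clock: 26.75
position: [0.5798, 0.0303, 0.135]
ee_rot: [0.536, 3.095, -0.0]
force: [0.4, 1.7, 0.3]
width: 1.0
gripper_force: 0.0
```

```bash
python3 w.py w9 .068 .09
```

```text
t 26.75 tcp [0.5798 0.0303 0.135 ] ydir deg 70.36 zdir [ 0. -0. -1.] w 1.0 F [0.4 1.7 0.3] j [ 0.4   0.59 -0.8   1.75  0.49  1.02  0.65]
blue [243, 212, 78, 29, 850] (850, array([585.2,  29.1]), array([58.5, 21.8]), 65.9) z [0.0691 0.0702 0.0713]
yel [441, 22, 20, 16, 278] (278, array([493.4, 175.4]), array([13.2,  8.6]), 75.2) z [0.0699 0.071  0.0721]
yel [438, 76, 20, 15, 256] (256, array([524.4, 167.2]), array([13.6,  8.5]), 75.7) z [0.0698 0.0709 0.0721]
```

```bash
python3 - <<'E'
from h import *
s,im,d,p=pickle.load(open("w9.pkl","rb")); W=world(d,p,s)
r=np.zeros(d.shape,bool); r[190:260,225:340]=1
Q=W[r&(W[...,2]>.0685)&(W[...,2]<.0735)]; print(len(Q),cv2.minAreaRect((Q[:,:2]*1000).astype(np.float32)),Q[:,2].mean())
print(im[220,240:330:15].tolist(),W[205:245:5,280].round(3).tolist())
cv2.imwrite("pics/w9c.png",cv2.resize(im[170:270,200:370],None,fx=4,fy=4)[...,::-1])
E
```

```text
3061 ((579.1770629882812, 31.666915893554688), (57.99336242675781, 31.88340950012207), 70.1425552368164) 0.07033237301829795
[[23, 100, 81], [255, 246, 226], [34, 162, 255], [36, 161, 255], [255, 253, 81], [32, 160, 255]] [[0.567, 0.035, 0.069], [0.57, 0.033, 0.071], [0.574, 0.032, 0.07], [0.578, 0.031, 0.07], [0.582, 0.029, 0.071], [0.585, 0.028, 0.071], [0.59, 0.027, 0.07], [0.593, 0.025, 0.071]]
```

View pics/w9c.png

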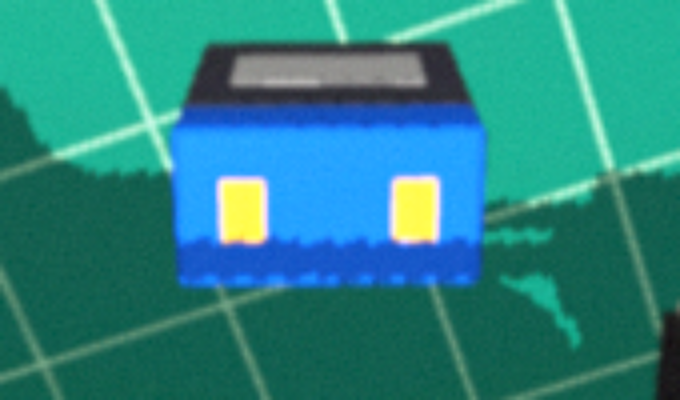

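The crop shows the blue pack standing upright, centred, partly lit by glare that spoiled the colour mask. Depth puts its centre at (0.5792, 0.0317) and 70.1°. Next is the edge grasp.

Request:
{"method": "apply_moves", "body": {"commands": [[100, 0, 0.02, -0.4, 0], [100, 0, 0, -0.5, 0], [100, 0, 0, -0.5, 0], [100, 0, 0, -0.29, 0], [100, 0, 0, 0, 0], [60, 0, 0, 0, 0], [60, 0, 0, 0, 0], [60, 0, 0, 0, 0], [60, 0, 0, 0, 0], [60, 0, 0, 0, 0]]}}

```text
clock: 28.05
position: [0.5799, 0.0314, 0.0339]
ee_rot: [0.533, 3.096, -0.0]
force: [-1.0, -0.1, 4.6]
width: 0.629
gripper_force: 25.0
```

Request:
{"method": "apply_moves", "body": {"commands": [[60, 0, 0, 0.2, 0], [60, 0, 0, 0.5, 0], [60, 0, 0, 0.6, 0], [60, 0, 0, 0.6, 0], [60, 0, 0.2, 0.6, 0], [60, -0.1, 0.5, 0.3, -0.05], [60, -0.15, 0.6, 0, -0.05], [60, -0.15, 0.6, 0, -0.01], [60, -0.15, 0.6, 0, 0], [60, -0.02, 0.3, 0, 0], [60, 0, 0, 0, 0], [60, 0, 0, 0, 0]]}}

```text
clock: 29.55
position: [0.5461, 0.1977, 0.2013]
ee_rot: [-0.62, -3.08, 0.002]
force: [0.5, -0.6, -2.3]
width: 0.633
gripper_force: 25.0
```

```bash
python3 w.py w10 .1 .112; python3 held.py w10 blue
```

```text
t 29.55 tcp [0.5461 0.1977 0.2013] ydir deg 67.22 zdir [-0.    -0.001 -1.   ] w 0.633 F [ 0.5 -0.6 -2.3] j [ 0.13  0.52 -0.84  1.67  0.42  1.14  0.36]
yel [378, 19, 58, 6, 302] (302, array([450.7, 335.3]), array([41.3,  4. ]), 67.6) z [0.1042 0.1054 0.1067]
yel [373, 84, 56, 6, 306] (306, array([491.6, 318.8]), array([42. ,  3.7]), 67.8) z [0.1043 0.1053 0.1065]
yel [369, 143, 53, 7, 278] (278, array([532.8, 301.6]), array([42.1,  5. ]), 67.4) z [0.1041 0.1052 0.1064]
yel [365, 196, 50, 6, 268] (268, array([572.9, 285.1]), array([41.7,  5. ]), 66.8) z [0.104  0.1051 0.1061]
org [374, 19, 62, 11, 200] (200, array([452.9, 334.2]), array([43.8,  4.8]), 62.6) z [0.1004 0.1041 0.1058]
cap top above tcp 0.037265608360441904
3497 tool x,y range [-0.0147  0.0163] [-0.028   0.0284] ((0.6458034515380859, 0.1854419708251953), (32.33823776245117, 58.452064514160156), 0.1097288653254509)
3785 tool x,y range [-0.0147  0.0164] [-0.0281  0.0287] ((0.6455278396606445, 0.3290901184082031), (32.33823776245117, 58.850059509277344), 0.1097288653254509)
```

Request:
{"method": "apply_moves", "body": {"commands": [[60, -0.15, 0.3, 0, 0], [60, -0.3, 0.5, 0, 0], [60, -0.3, 0.5, 0, 0], [60, -0.3, 0.5, 0, 0], [60, -0.15, 0.25, 0, 0], [60, -0.04, 0.08, -0.4, 0], [60, 0, 0, -0.2, 0], [60, 0, 0, 0, 0], [60, 0, 0, 0, 0]]}}

```text
clock: 30.72
position: [0.4718, 0.327, 0.1661]
ee_rot: [0.619, 3.079, 0.001]
force: [-0.4, 0.3, -1.9]
width: 0.627
gripper_force: 25.0
```

```bash
python3 w.py w11 .1 .112; python3 held.py w11 blue
```

```text
t 30.725 tcp [0.4718 0.327  0.1661] ydir deg 67.26 zdir [ 0.001  0.    -1.   ] w 0.627 F [-0.4  0.3 -1.9] j [-0.13  0.55 -0.83  1.73  0.45  1.07  0.06]
yel [251, 192, 59, 6, 318] (318, array([450.9, 335.6]), array([41.4,  4.5]), 67.0) z [0.1041 0.1052 0.1064]
org [250, 189, 61, 9, 168] (168, array([449.9, 335.9]), array([42.9,  4.7]), 68.9) z [0.1003 0.1035 0.1053]
org [256, 338, 51, 10, 467] (467, array([572.4, 285.4]), array([42.8,  7.4]), 67.3) z [0.1005 0.1044 0.1058]
cap top above tcp 0.037217932665783694
3596 tool x,y range [-0.0149  0.0162] [-0.0281  0.0283] ((0.4572563171386719, 0.2466411590576172), (58.458709716796875, 32.48405456542969), 89.3351821899414)
3915 tool x,y range [-0.0149  0.0164] [-0.0282  0.0286] ((0.37859153747558594, 0.3813915252685547), (58.87347412109375, 32.56951904296875), 89.71251678466797)
```

Request:
{"method": "apply_moves", "body": {"commands": [[60, 0, -0.01, 0, 0], [60, 0, 0, -0.2, 0], [60, 0, 0, -0.25, 0], [60, 0, 0, -0.25, 0], [60, 0, 0, -0.2, 0], [60, 0, 0, 0, 0], [60, 0, 0, 0, 0]]}}

```text
clock: 31.65
position: [0.4712, 0.327, 0.1118]
ee_rot: [0.617, 3.08, 0.001]
force: [-0.5, -0.3, -3.3]
width: 0.629
gripper_force: 25.0
```

Request:
{"method": "apply_moves", "body": {"commands": [[60, 0, -0.01, -0.2, 0], [60, 0, 0, -0.25, 0], [60, 0, 0, -0.25, 0], [60, 0, 0, -0.2, 0], [60, 0, 0, -0.1, 0], [60, 0, 0, 0, 0], [60, 0, 0, -0.08, 0], [60, 0, 0, 0, 0], [60, 0, 0, 0, 0]]}}

```text
clock: 32.78
position: [0.4713, 0.3261, 0.0469]
ee_rot: [0.618, 3.08, 0.0]
force: [1.0, 0.4, -2.6]
width: 0.632
gripper_force: 25.0
```

Request:
{"method": "apply_moves", "body": {"commands": [[85, 0, 0, 0, 0], [85, 0, 0, 0, 0], [85, 0, 0, 0, 0], [85, 0, 0, 0, 0], [85, 0, 0, 0.4, 0], [85, 0, 0, 0.7, 0], [85, 0, 0, 0.7, 0], [85, 0, 0, 0.6, 0], [85, 0.2, -0.4, 0.2, 0], [85, 0.2, -0.4, 0, 0], [85, 0, 0, 0, 0], [85, 0, 0, 0, 0]]}}

```text
clock: 34.28
position: [0.4947, 0.2786, 0.2027]
ee_rot: [-0.617, -3.08, -0.001]
force: [0.0, 0.5, -0.2]
width: 0.849
gripper_force: 0.0
```

```bash
python3 - <<'E'
from h import *
for n in("top","wrist"):
    s,im,d,p=grab(n); W=world(d,p,s); cv2.imwrite(f"pics/end_{n}.png",im[...,::-1])
    for k,c in dict(red=(.5115,.3098),blue=(.471,.3267),yel=(.5521,.2927)).items():
        m=(np.hypot(W[...,0]-c[0],W[...,1]-c[1])<.012)&(W[...,2]<.095)
        print(n,k,m.sum(),np.median(W[...,2][m]).round(4), np.median(im[m],axis=0))
print(s["clock"],s["position"])
E
```

```text
top red 12 0.0823 [185.5  41.   38. ]
top blue 0 nan [nan nan nan]
top yel 84 0.0812 [119.  96.  33.]
wrist red 511 0.0803 [255.  13.   0.]
wrist blue 585 0.0804 [ 37. 147. 253.]
wrist yel 398 0.0803 [211. 166.   0.]
34.325 [0.49447571 0.27897917 0.20275869]
  return _methods._mean(a, axis=axis, dtype=dtype,
  ret = ret.dtype.type(ret / rcount)
  ret = um.true_divide(
```

View pics/end_wrist.png

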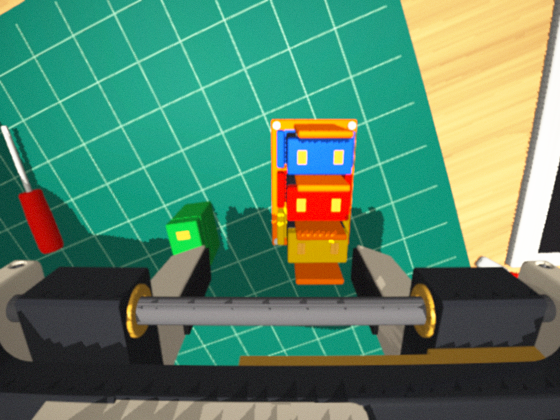

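The blue cap at (320,157), red at (318,205) and yellow at (317,245) are all in their own pockets. All three tops are at 80.3 mm, so the packs are fully seated, and the gripper is clear.

```bash
python3 -c "
from cell import arm
print(arm.sign_off())"
```

```text
the job is handed in; nothing more can be done
None
```

The red pack and then the blue pack are in the pockets of their own colours, cap up and fully down. Nothing else was moved, and I handed the job in at about 34 s of the 72 s allowed.

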